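Shut and latch the packed tool case

TASK

Close up the grey tool case so that it can be carried away: with the fingertips push the raised lid down, without slamming it, until it is fully shut, and then push the orange latch flap on the case's front up and in until it lies flat against the front. Only push, never pinch or lift anything, do not shove the case along the bench, and leave the tools in it and round it where they lie; the latch must stay open until the lid is shut.

Things in the scene. Friction and masses are not known exactly. Their poses are not given: they have to be found in the camera images.
- tool_case: Grey tool case packed with tools, about 4.5 kg, loose on the bench; shut: 205 (x) by 300 (y) by 107 mm high, lower part 78 mm high. Origin on the bench under it: x points from the front (latch, towards the robot) to the back (hinge), y to its left end, z up; front wall at x = -97, back at x = 108 mm. Carry handle across the lid at x = 0 to 12 mm, 130 mm long, rising 20 mm above the lid.
- tool_case_lid (a joint): Angle of the lid (rad): 0 shut, positive open, 1.66 farthest open; starts at 0.75 to 1.25. Its outer face looks up when shut and away from the robot when raised, so it is pushed from behind and above. The hinge is stiff (about 0.5 N m of friction): the lid stays at any angle, does not fall, and must be pushed all the way down (1 to 10 N near its front edge).
- tool_case_latch (a joint): Angle of the orange latch flap in the middle of the front (rad): 0 shut (upright, flat against the front), positive tilted out towards the robot and down, 1.4 farthest; starts at 0.4 to 0.8. Hinge along y at the flap's lower edge, x = -103, z = 50 mm in the case's frame. It turns easily (0.03 N m of friction) and stays where it is left; a fingertip moving along the case's +x shuts it.
- lid_front_edge (a point): Middle of the upper edge of the lid's front (x = -97, y = 0, z = 107 mm in the case's frame when shut); it moves with the lid.
- lid_hinge (a point): Middle of the lid's hinge line, along the case's y at its back: x = 112, z = 79 mm in the case's frame. The shut lid reaches 209 mm forward from it, and its outer face lies 28 mm above it.
- latch_tip (a point): Middle of the free end of the latch flap, on its outer face; it moves with the flap. The flap is 56 mm wide (y = -28 to 28), 46 mm from hinge to free end, 8 mm thick; shut, its outer face is at x = -108 and it reaches from z = 48 to 96 mm in the case's frame.
- screwdriver_short: Short screwdriver with an orange handle, 140 mm long, lying loose in the open case, parallel to its front, 45 mm above the bench. Origin under its middle.
- folding_rule: Folded yellow folding rule, 236 x 15 x 16 mm, lying loose in the case along its back wall, 45 mm above the bench. Origin under its middle.
- glue_bottle: White glue bottle with an orange tip, 68 mm across, 212 mm high, standing loose on the bench to the right of the case. Origin under its middle.
- screw_packet: White box with a green lid, 66 x 63 x 88 mm high, standing loose on the bench to the right of the case. Origin under its middle.
- chisel: Chisel with a yellow handle, 255 mm long, 25 mm high, lying loose on the bench between the robot and the case. Origin under its middle.
- masking_tape: Roll of cream masking tape, 104 mm across, 25 mm high, lying loose on a 12 mm stack of round brown sanding discs to the right of the case. Origin under its middle.
Not all that is in view belongs to the job. There is more than one size of the folding_rule; the one meant has the size given above.

How it is judged (in metres and radians):
On the way, in this order (a step that is already met when the one before it is completed fails the run):
1. the lid is pushed fully shut while the latch flap is still open (value of joint tool_case_lid below 0.02 rad and value of joint tool_case_latch above 0.25 rad), for 0.2 s.
2. the latch flap is pushed home with the lid still shut (value of joint tool_case_lid below 0.02 rad and value of joint tool_case_latch below 0.1 rad), for 0.2 s.
At the end, for the whole second after the job is handed in: The lid is shut to within 0.02 rad (a gap of about 4 mm at the front), the latch flap to within 0.1 rad (about 4.5 mm at its free end), both at rest; the case stands level within 30 mm of where it stood, with the screwdriver and the folding rule still lying in it (all of step 2 and velocity of joint each of tool_case_lid, tool_case_latch below 0.05 rad/s and distance of tool_case from where it was at the start of the episode below 0.03 m and linear speed of tool_case below 0.02 m/s and angle between tool_case's own z axis and vertical below 0.05 rad and height (world z) of each of screwdriver_short, folding_rule below 0.07 m); the robot touches nothing.
It fails at once if the case is shoved more than 30 mm along the bench or lifted (distance of tool_case from where it was at the start of the episode above 0.03 m or angle between tool_case's own z axis and vertical above 0.12 rad).
It fails at once if the lid is slammed (closing faster than 3 rad/s) (velocity of joint tool_case_lid below -3 rad/s).
It fails at once if the lid is lifted farther open (past 1.45 rad) (value of joint tool_case_lid above 1.45 rad).
It fails at once if a tool in the case is lifted (origin more than 90 mm above the bench) (height (world z) of any of screwdriver_short, folding_rule above 0.09 m).
It fails at once if a thing standing round the case is moved more than 20 mm (distance of any of glue_bottle, screw_packet, chisel, masking_tape from where it was at the start of the episode above 0.02 m).
It also fails if it takes over 48 s, if anything falls off the work surface, if the arm or the gripper's body presses on something with over 40 N, if the wrist force passes 120 N, or if a joint passes its speed limit or range.

ROBOT

A 6-joint arm with a two-finger parallel gripper is mounted at the origin on the work surface; the furniture and walls round the work are solid. World frame = base frame: x ahead of the robot, y to its left, z up, the work surface at z = 0. Lengths are in m, angles in degrees, forces in N, time in s.
With the tool pointing down it reaches from about 0.3 to 0.75 m from the base axis. Payload 8.5 kg.
Tool frame: the origin (TCP) lies at the very end of the fingers, on their centre line; the grasp point (between the pads) lies 19 mm behind it; z points along the fingers, y is the line along which they close (so a half turn about z gives the same grasp; the last joint's range is limited). The gripper opens to 85 mm and grips with 20 to 120 N. Pads are 22 mm wide; open, the fingers measure 114 mm over their backs; the gripper's body (76 mm by 85 mm) begins 54 mm behind the grasp point. The pads swing forward as they close: fully open they stand 13 mm farther back than shut.
Start: joints at [51.205, 21.807, 74.336, -0, 83.858, -12.336], TCP at [0.245, 0.492, 0.231] pointing down, gripper open.
Joint ranges: [-178.18, 178.18], [-50.72, 133.34], [12.68, 142.11], [-81.47, 261.47], [9.98, 163.14], [-165.26, 165.26]. Speed limits (degrees/s): [136.94, 136.94, 180, 180, 180, 180].

INTERFACE

Orientations are given as [roll, pitch, yaw] about the fixed x, y, z axes, in that order (R = Rz(yaw) Ry(pitch) Rx(roll)).
In Python, from station import bot gives the robot as it stands. The module is installed in compiled form; this text tells all that it offers.
- The arm moves only by the tool servo_tool, never from a script. Its argument "deltas" is text: rows parted by semicolons, each of 7 numbers parted by spaces: the closure in counts, from 0 (fully open) to 255 (shut), then the shift along the tool's x, y, z in mm, then the turn, a rotation vector about the tool's x, y, z in degrees. A call has 1 to 5 rows; each row shifts and turns the commanded pose from where the row before left it, along the tool's axes as they then stand; what a row does not reach is not made up. A row lasts 1/8 s, in which the tool goes at most 62.5 mm and 10.7 degrees, less where a joint would pass 70% of its speed; a pose out of reach is approached as far as the arm can. A call with a gripper value outside its range is refused whole. The fingers move at their own pace and stop on an object; "newtons" is the grip in N (left out, the last holds). Time passes only in rows, so rows that do not move let the fingers close. It gives the time, the measured TCP pose, the force, the opening and the grip force at its end, in the units of the state.
- bot.read_state(): the state, without advancing time (a new reading comes with each control period).
- bot.snapshot(name): name is "scene" or "top"; returns (picture, depth): 384x512x3 uint8, red, green, blue; 384x512 float32, m along the optical axis (not along the pixel's ray), 0 where there is no reading.
- bot.calibration(name): a dict with "vertical_fov" (degrees; the focal length in pixels is half the picture's height over the tangent of half this angle, whatever the lens; pixels are square), "cx", "cy" (the principal point, pixels), "D" ([k1, k2, p1, p2, k3] as OpenCV has them; the pictures are not rectified), "R" (3x3) and "t" (3): a world point X has camera coordinates R X + t. Camera axes: x right, y down, z forward; pixel columns grow to the right and rows downward; lengths in m; the calibration is good to about 2 mm. A picture is of the moment at which its call begins. calibration takes no time and is no camera call.
- bot.job_done(): hands the job in; it is judged then, once.
The state is a dict: "time": time; "joint_positions": joint angles; "dq": joint speeds; "effort": joint torques, N m; "eef_pos": TCP position; "ee_rot": TCP orientation; "wrist_force": force on the tool from outside, world axes, zero at the start; "moment": the same for the moment, N m; "grip_width": finger opening in m; "grasp_force": force on a finger pad.
Only numpy, scipy, OpenCV 4.12 (cv2) and the standard library are available. Lean on these libraries where they do the work, as an engineer would, in place of code of your own. Each camera call takes 0.05 s, during which the arm holds its last target. There are 200 camera calls.

## Working session

There is one attempt and no reset: what is moved stays moved. The work goes in short steps, Python scripts to look and compute and a tool call to move; the robot and the scene stay as the last step left them, time stands still between calls to the robot, and variables do not carry over. Pictures are saved under pics/ and viewed, at most 10 in all, crops included, and the job is handed in when it is done.

Besides the shell and the picture viewer there is one more tool, called after "Call:" in YAML: its name, and indented under it one key for each argument. servo_tool: Moves the arm, as the interface text tells. Its arguments: {"type":"object","properties":{"deltas":{"type":"string"},"newtons":{"type":"number"}},"required":["deltas"]}

```bash
mkdir -p pics; cat > h.py <<'E'
import numpy as np,cv2
from station import bot
def cam(n):
    c=bot.calibration(n);f=192/np.tan(np.radians(c["vertical_fov"])/2)
    return np.array([[f,0,c["cx"]],[0,f,c["cy"]],[0,0,1]]),np.array(c["D"],float),np.array(c["R"]),np.array(c["t"])
def cloud(n,depth):
    K,D,R,t=cam(n);v,u=np.mgrid[0:384,0:512]
    p=cv2.undistortPoints(np.stack([u.ravel(),v.ravel()],1).astype(np.float64)[:,None],K,D)[:,0]
    z=depth.ravel();P=np.c_[p*z[:,None],z];W=(P-t)@R
    W[z==0]=np.nan
    return W.reshape(384,512,3)
def proj(n,X):
    K,D,R,t=cam(n);return cv2.projectPoints(np.atleast_2d(X).astype(float),cv2.Rodrigues(R)[0],t,K,D)[0][:,0]
E
python3 - <<'E'
from h import *
for n in("scene","top"):
    a,d=bot.snapshot(n);np.savez(f"{n}.npz",a=a,d=d)
    cv2.imwrite(f"pics/{n}0.png",cv2.resize(a[:,:,::-1],(800,600)))
    K,D,R,t=cam(n);print(n,K[0,0],-R.T@t,R[2],D)
s=bot.read_state();print(s["eef_pos"],s["ee_rot"],s["wrist_force"],s["time"])
E
```

```text
scene 439.4640391083195 [ 0.02680599 -0.55392746  0.93053799] [ 0.35760728  0.58743155 -0.72597604] [0.0255922 0.        0.        0.        0.       ]
top 431.50290869207174 [0.1771754  0.09906722 1.33798631] [ 0.20441339  0.00524916 -0.97887058] [-0.15424313  0.          0.          0.          0.        ]
[0.24489491 0.49219145 0.23079515] [-1.79930273e+02 -1.54588160e-02  1.53541076e+02] [-1.05744925 -0.16334725 -0.26497452] 0.1
```

View pics/scene0.png

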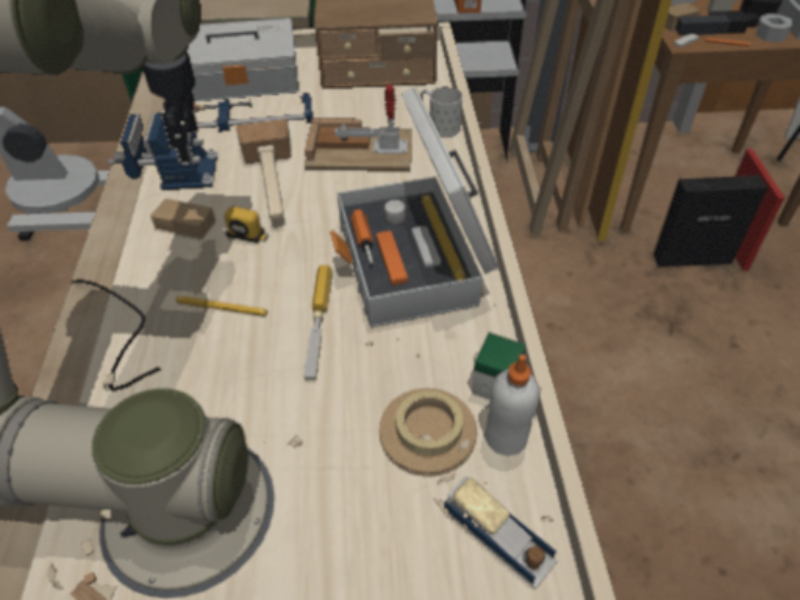

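View pics/top0.png

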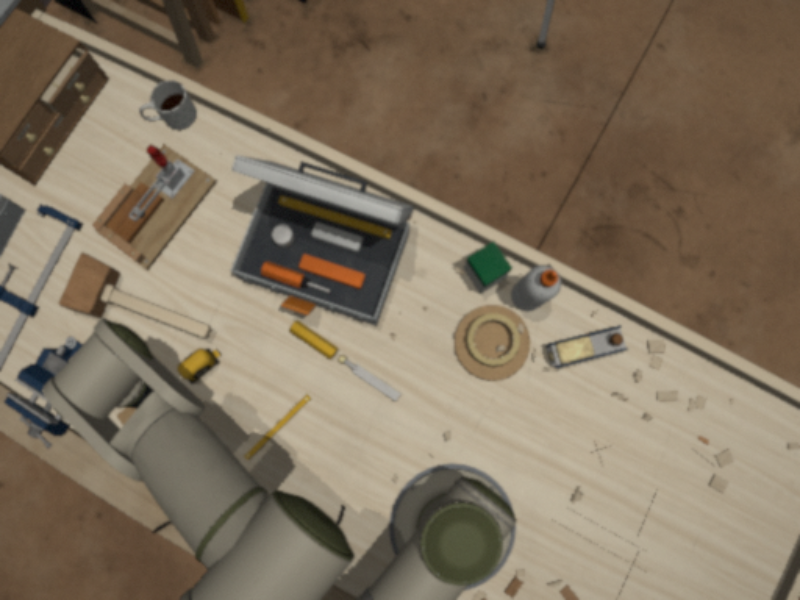

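The lid stands raised, and the latch is at about (300,305) in the top view and (340,245) in the scene view. The chisel lies in front of the case, with the packet and bottle to its right. Next I'll measure with the depth clouds.

```bash
python3 - <<'E'
from h import *
C={};A={}
for n in("scene","top"):
    f=np.load(n+".npz");C[n]=cloud(n,f["d"]);A[n]=f["a"]
def at(n,u,v): return C[n][int(v*.64),int(u*.64)].round(3)
for nm,u,v in[("fl",238,271),("fr",376,318),("latch",298,306),("lidtop",320,190),("lidL",240,165),("lidR",405,215),("green",488,266),("bottle tip",547,277),("tape",492,315),("chisel",313,340),("mug",172,100),("clamp",157,155)]:print(nm,at("top",u,v))
W=C["top"].reshape(-1,3);W2=C["scene"].reshape(-1,3)
P=np.r_[W,W2]; o=at("top",330,265)[:2]
near=np.linalg.norm(P[:,:2]-o,axis=1)<.25
rim=P[near&(abs(P[:,2]-.078)<.004)]
print(o,len(rim)); (c,s,an)=cv2.minAreaRect(rim[:,:2].astype(np.float32));print(c,s,an)
np.save("rim.npy",rim)
# top-down plot
im=np.full((600,600,3),255,np.uint8)
Q=P[near]
for z0,z1,col in((.066,.090,(0,0,255)),(.1,.3,(200,120,0))):
    for p in Q[(Q[:,2]>z0)&(Q[:,2]<z1)]:
        x=((p[:2]-o)*1100+300).astype(int); cv2.circle(im,(int(x[0]),int(x[1])),1,col,-1)
cv2.imwrite("pics/plan.png",im)
E
```

```text
fl [0.485 0.418 0.083]
fr [0.398 0.15  0.072]
latch [0.418 0.299 0.085]
lidtop [0.577 0.239 0.281]
lidL [0.621 0.377 0.284]
lidR [0.556 0.096 0.215]
green [ 0.495 -0.063  0.097]
bottle tip [ 0.452 -0.156  0.19 ]
tape [ 0.412 -0.075  0.037]
chisel [0.361 0.275 0.028]
mug [0.877 0.603 0.039]
clamp [0.698 0.577 0.153]
[0.505 0.242] 1047
(0.523797333240509, 0.2681618332862854) (0.308137983083725, 0.23150332272052765) 71.89714050292969
```

View pics/plan.png

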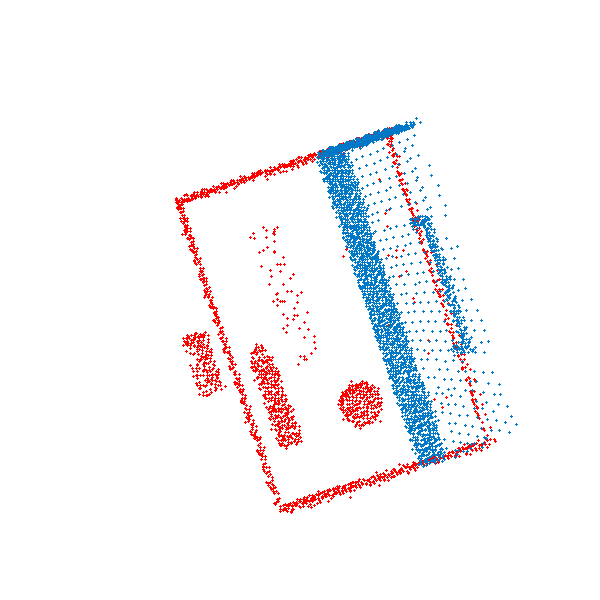

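```bash
cat > fit.py <<'E'
from h import *
from scipy.optimize import least_squares
def load():
    return np.concatenate([cloud(n,np.load(n+".npz")["d"]).reshape(-1,3) for n in("scene","top")])
E
python3 - <<'E'
from fit import *
P=load();rim=np.load("rim.npy")[:,:2]
def tc(p,X): # world->case
    c,s=np.cos(p[2]),np.sin(p[2]);d=X[:,:2]-p[:2];return np.c_[d[:,0]*c+d[:,1]*s,-d[:,0]*s+d[:,1]*c]
def res(p):
    q=tc(p,rim);return np.minimum.reduce([abs(q[:,0]+.096),abs(q[:,1]-.148),abs(q[:,1]+.148)])
p=least_squares(res,[.535,.262,np.radians(-18.1)],loss="soft_l1",f_scale=.002).x
print("case",p[:2],np.degrees(p[2]),np.median(res(p)))
q=np.c_[tc(p,P),P[:,2]]
L=q[(abs(q[:,1])<.14)&(q[:,2]>.11)&(q[:,2]<.4)&(q[:,0]>-.1)&(q[:,0]<.2)]
d=L[:,[0,2]]-[.112,.079]
r=np.linalg.norm(d,axis=1)
print("max r",np.percentile(r,[50,99]))
# outer face: distance 28mm from the hinge-plane at theta
for th in np.arange(.7,1.3,.05):
    n=d@[np.sin(th),np.cos(th)];t=d@[-np.cos(th),np.sin(th)];print(round(th,2),(abs(n-.028)<.003).sum(),t.max().round(3), n.max().round(3))
F=q[(abs(q[:,1])<.03)&(q[:,0]<-.103)&(q[:,0]>-.17)&(q[:,2]>.04)&(q[:,2]<.12)]
print("flap n",len(F),"min x",F[:,0].min(),"z",np.percentile(F[:,2],[2,98]))
E=F[F[:,0]<-.118]-[-.103,0,.05];print("flap ang",np.median(np.arctan2(-E[:,0],E[:,2])))
s=bot.read_state();e=tc(p,np.array([s["eef_pos"]]));print("tcp in case",e,"yaw turn",s["ee_rot"][2]-np.degrees(p[2])-180)
np.save("case.npy",p)
# obstacles high near path behind the lid
B=q[(abs(q[:,1])<.2)&(q[:,0]>.16)&(q[:,0]<.35)&(q[:,2]>.08)];print("behind",len(B),B.max(0) if len(B) else 0)
E
```

```text
case [0.53130081 0.26108125] -18.362792060460126 0.0030300951502601203
max r [0.21003757 0.21493828]
0.7 0 0.187 0.129
0.75 0 0.192 0.12
0.8 0 0.197 0.111
0.85 0 0.201 0.102
0.9 0 0.205 0.092
0.95 0 0.208 0.082
1.0 0 0.21 0.072
1.05 4 0.212 0.064
1.1 416 0.214 0.059
1.15 435 0.215 0.054
1.2 501 0.216 0.048
1.25 86 0.217 0.043
1.3 104 0.217 0.038
flap n 288 min x -0.13308295076796745 z [0.05499749 0.09301777]
flap ang 0.5348436383860767
tcp in case [[-0.34462962  0.12911501]] yaw turn -8.096132395637
behind 0 0
```

Call:
servo_tool:
  deltas: "255 0 0 -55 0 0 -8.1; 255 0 0 -55 0 0 0; 255 -45 -20 0 0 0 0; 255 -45 -20 0 0 0 0; 255 -45 -20 0 0 0 0"
  newtons: 40

```text
time: 0.72
eef_pos: [0.3551, 0.3918, 0.341]
ee_rot: [-180.0, -0.0, 161.7]
wrist_force: [0.6, -0.3, 0.3]
grip_width: 0.0002
grasp_force: 0.0
```

Call:
servo_tool:
  deltas: "255 -45 -20 0 0 0 0; 255 -45 -20 0 0 0 0; 255 -45 -20 0 0 0 0; 255 -45 -9 0 0 0 0; 255 0 0 0 0 0 0"

```text
time: 1.35
eef_pos: [0.5053, 0.269, 0.3399]
ee_rot: [-179.9, -0.1, 161.4]
wrist_force: [0.0, 0.8, 0.2]
grip_width: 0.0001
grasp_force: 0.0
```

```bash
cat > st.py <<'E'
from h import *
p=np.load("case.npy");s=bot.read_state();d=s["eef_pos"][:2]-p[:2];c,k=np.cos(p[2]),np.sin(p[2])
print("t",s["time"],"case mm",(1e3*np.array([d[0]*c+d[1]*k,-d[0]*k+d[1]*c,s["eef_pos"][2]])).round(1),"rot",np.round(s["ee_rot"],1),"F",np.round(s["wrist_force"],1),"q",np.round(s["joint_positions"]),"w",s["grip_width"])
E
python3 st.py
```

```text
t 1.35 case mm [-27.2  -0.7 339.9] rot [-1.799e+02 -1.000e-01  1.614e+02] F [0.  0.8 0.2] q [ 16.  21.  57.  -0. 101. -55.] w 9.390618398130716e-05
```

Call:
servo_tool:
  deltas: "255 -40 0 0 0 0 0; 255 -40 0 0 0 0 0; 255 -40 0 0 0 0 0; 255 -34 0 0 0 0 0; 255 0 0 0 0 0 0"

```text
time: 1.98
eef_pos: [0.6505, 0.222, 0.3394]
ee_rot: [-179.9, -0.1, 161.6]
wrist_force: [0.2, 0.5, -0.4]
grip_width: 0.0002
grasp_force: 0.0
```

Call:
servo_tool:
  deltas: "255 0 0 30 0 0 0; 255 0 0 30 0 0 0; 255 0 0 20 0 0 0; 255 0 0 0 0 0 0"

```text
time: 2.48
eef_pos: [0.648, 0.2232, 0.2604]
ee_rot: [-179.9, -0.2, 161.7]
wrist_force: [-0.6, -0.4, 0.6]
grip_width: -0.0004
grasp_force: 0.0
```

```bash
python3 st.py; python3 - <<'E'
from h import *
a,d=bot.snapshot("scene");cv2.imwrite("pics/s1.png",cv2.resize(a[20:260,160:400,::-1],(600,600)))
E
```

```text
t 2.475 case mm [122.7   0.8 260.4] rot [-179.9   -0.2  161.7] F [-0.6 -0.4  0.6] q [  9.  36.  45.   0.  99. -63.] w -0.0003843383603130413
```

View pics/s1.png

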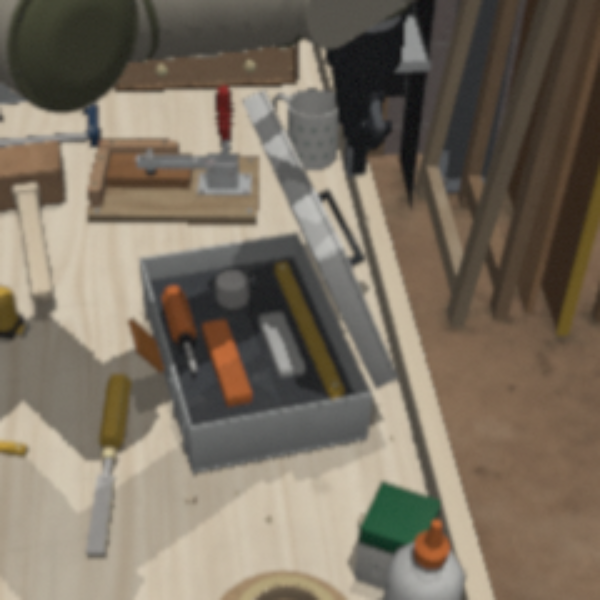

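The fingertips are behind the lid's upper edge, at about (360,165) in the crop. Everything else is where it was. Now I'll approach and push the lid down along the arc.

Call:
servo_tool:
  deltas: "255 14 0 0 0 0 0; 255 12 0 0 0 0 0; 255 10 0 0 0 0 0; 255 6 0 0 0 0 0; 255 0 0 0 0 0 0"

```text
time: 3.15
eef_pos: [0.6094, 0.2356, 0.2616]
ee_rot: [180.0, 0.0, 161.7]
wrist_force: [-0.9, 0.3, 0.7]
grip_width: -0.0001
grasp_force: 0.0
```

Call:
servo_tool:
  deltas: "255 13 0 3 0 0 0; 255 13 0 5 0 0 0; 255 13 0 5 0 0 0; 255 12 0 7 0 0 0; 255 0 0 0 0 0 0"

```text
time: 3.78
eef_pos: [0.5611, 0.2515, 0.2412]
ee_rot: [-180.0, -0.0, 161.7]
wrist_force: [-0.6, 1.2, -0.2]
grip_width: 0.0001
grasp_force: 0.0
```

```bash
python3 st.py; cat > lid.py <<'E'
from h import *
import sys
p=np.load("case.npy")
a,d=bot.snapshot("scene");W=cloud("scene",d).reshape(-1,3)
c,k=np.cos(p[2]),np.sin(p[2]);D=W[:,:2]-p[:2];q=np.c_[D[:,0]*c+D[:,1]*k,-D[:,0]*k+D[:,1]*c,W[:,2]]
# right end profile of the lid (y near -0.15)
L=q[(q[:,1]>-.155)&(q[:,1]<-.143)&(q[:,2]>.086)&(q[:,2]<.3)&(abs(q[:,0])<.13)]
v=L[:,[0,2]]-[.112,.079];r=np.linalg.norm(v,axis=1);o=r>.19
an=np.arctan2(v[o,1],-v[o,0]);print("end-profile ang max/min",an.max() if o.any() else None,an.min() if o.any() else None,"theta~max-.133, n",o.sum(),"zmax",L[:,2].max() if len(L) else 0)
O=q[(abs(q[:,1])<.03)&(q[:,0]<-.12)&(q[:,0]>-.16)&(q[:,2]>.05)&(q[:,2]<.1)]
if len(O):
  E=O-[-.103,0,.05];print("flap",np.median(np.arctan2(-E[:,0],E[:,2])),len(O))
E
python3 lid.py
```

```text
t 3.775 case mm [ 31.3   0.3 241.2] rot [-180.    -0.   161.7] F [-0.6  1.2 -0.2] q [ 13.  28.  62.  -0.  90. -59.] w 0.00013729616646261246
end-profile ang max/min 1.0563354746749343 0.9182516667942392 theta~max-.133, n 79 zmax 0.2613422475377395
flap 0.5387694572389459 64
```

Call:
servo_tool:
  deltas: "255 12 0 7 0 0 0; 255 12 0 9 0 0 0; 255 10 0 9 0 0 0; 255 10 0 10 0 0 0; 255 9 0 11 0 0 0"

```text
time: 4.45
eef_pos: [0.5114, 0.2682, 0.1954]
ee_rot: [180.0, 0.1, 161.6]
wrist_force: [1.0, 0.1, 1.2]
grip_width: -0.0001
grasp_force: 0.9
```

Call:
servo_tool:
  deltas: "255 8 0 11 0 0 0; 255 7 0 12 0 0 0; 255 7 0 12 0 0 0; 255 5 0 13 0 0 0; 255 0 0 0 0 0 0"

```text
time: 5.08
eef_pos: [0.4846, 0.2766, 0.1461]
ee_rot: [-179.9, -0.1, 161.7]
wrist_force: [0.1, -0.2, 0.3]
grip_width: -0.0003
grasp_force: 0.0
```

```bash
python3 st.py;python3 lid.py
```

```text
t 5.075 case mm [-49.2   0.  146.1] rot [-1.799e+02 -1.000e-01  1.617e+02] F [ 0.1 -0.2  0.3] q [ 18.  27.  81.  -0.  72. -54.] w -0.00029030490210714155
end-profile ang max/min 0.3772483156642132 0.22848986254154502 theta~max-.133, n 68 zmax 0.15484281161817867
flap 0.5632406260844733 66
```

Call:
servo_tool:
  deltas: "255 5 0 12 0 0 0; 255 3 0 12 0 0 0; 255 1 0 8 0 0 0; 255 0 0 4 0 0 0; 255 0 0 2 0 0 0"

```text
time: 5.75
eef_pos: [0.4768, 0.2795, 0.1091]
ee_rot: [-180.0, -0.0, 161.6]
wrist_force: [-1.1, -0.4, 1.2]
grip_width: -0.0004
grasp_force: 0.6
```

Call:
servo_tool:
  deltas: "255 0 0 2 0 0 0; 255 0 0 1 0 0 0; 255 0 0 0 0 0 0"

```text
time: 6.12
eef_pos: [0.4769, 0.2795, 0.107]
ee_rot: [180.0, 0.0, 161.6]
wrist_force: [-2.2, -0.8, 6.0]
grip_width: 0.0001
grasp_force: 2.9
```

```bash
python3 st.py;python3 lid.py
```

```text
t 6.125 case mm [-57.4   0.4 107. ] rot [180.    0.  161.6] F [-2.2 -0.8  6. ] q [ 18.  29.  85.  -0.  66. -54.] w 0.00012530338295875702
end-profile ang max/min 0.16794047918614857 0.037407264687343504 theta~max-.133, n 51 zmax 0.11274934493136475
flap 0.5524185734973587 65
```

Call:
servo_tool:
  deltas: "255 0 0 1 0 0 0; 255 0 0 1 0 0 0; 255 0 0 0 0 0 0; 255 0 0 0 0 0 0"

```text
time: 6.68
eef_pos: [0.477, 0.2796, 0.1068]
ee_rot: [179.9, 0.1, 161.7]
wrist_force: [-7.8, -3.0, 20.7]
grip_width: 0.0002
grasp_force: 10.8
```

The lid is on its stop: 20 N and no further travel. Next I'll lift clear and go in front of the flap.

Call:
servo_tool:
  deltas: "255 0 0 -25 0 0 0; 255 0 0 -25 0 0 0; 255 36 0 0 0 0 0; 255 36 0 0 0 0 0; 255 36 0 0 0 0 0"

```text
time: 7.3
eef_pos: [0.3734, 0.3137, 0.1544]
ee_rot: [180.0, 0.0, 161.6]
wrist_force: [0.0, 0.3, -0.5]
grip_width: -0.0001
grasp_force: 0.0
```

Call:
servo_tool:
  deltas: "255 0 0 0 0 0 0; 255 0 0 25 0 0 0; 255 0 0 25 0 0 0; 255 0 0 25 0 0 0; 255 0 0 0 0 0 0"

```text
time: 7.92
eef_pos: [0.3746, 0.313, 0.0782]
ee_rot: [-179.9, -0.1, 161.6]
wrist_force: [0.7, 0.0, 0.7]
grip_width: 0.0003
grasp_force: 0.0
```

```bash
python3 st.py;python3 lid.py; python3 - <<'E'
from h import *
a,d=bot.snapshot("scene");cv2.imwrite("pics/s2.png",cv2.resize(a[80:260,160:340,::-1],(600,600)))
E
```

```text
t 7.925 case mm [-1.651e+02 -1.000e-01  7.820e+01] rot [-1.799e+02 -1.000e-01  1.616e+02] F [0.7 0.  0.7] q [ 26.  26.  97.  -0.  57. -46.] w 0.0002921904762967121
end-profile ang max/min 0.1561448652875301 0.040291607127177435 theta~max-.133, n 51 zmax 0.11278754912643164
flap 0.5719868660118488 73
```

View pics/s2.png

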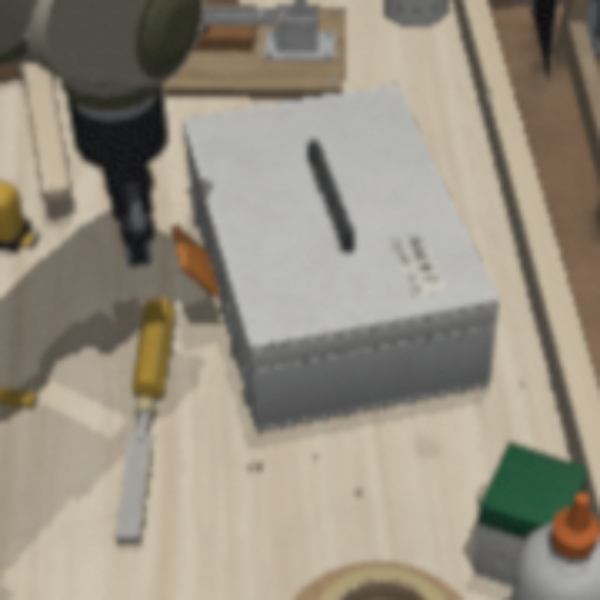

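The lid is shut, the flap is still open at (195,262), and the fingertip is in front of it at (138,255). Now I'll push the flap in.

Call:
servo_tool:
  deltas: "255 -10 0 0 0 0 0; 255 -10 0 0 0 0 0; 255 -10 0 0 0 0 0; 255 -8 0 0 0 0 0; 255 -4 0 0 0 0 0"

```text
time: 8.65
eef_pos: [0.4149, 0.3001, 0.0794]
ee_rot: [180.0, 0.0, 161.6]
wrist_force: [-0.8, 1.0, 1.1]
grip_width: 0.0
grasp_force: 0.8
```

Call:
servo_tool:
  deltas: "255 -2 0 0 0 0 0; 255 -1 0 0 0 0 0; 255 0 0 0 0 0 0"

```text
time: 9.02
eef_pos: [0.417, 0.2994, 0.0793]
ee_rot: [-180.0, 0.0, 161.6]
wrist_force: [-1.4, -0.6, 0.6]
grip_width: -0.0002
grasp_force: 0.3
```

```bash
python3 st.py
```

```text
t 9.025 case mm [-120.6    0.3   79.3] rot [-180.     0.   161.6] F [-1.4 -0.6  0.6] q [ 22.  28.  93.  -0.  59. -49.] w -0.00015004777134856255
```

Still no firm stop, so I'll push in small steps until the force rises.

Call:
servo_tool:
  deltas: "255 -1 0 0 0 0 0; 255 -1 0 0 0 0 0; 255 0 0 0 0 0 0"

```text
time: 9.4
eef_pos: [0.4173, 0.2992, 0.0793]
ee_rot: [-180.0, -0.2, 161.7]
wrist_force: [-8.6, 3.6, 4.8]
grip_width: 0.0002
grasp_force: 4.7
```

Call:
servo_tool:
  deltas: "255 15 0 0 0 0 0; 255 30 0 0 0 0 0; 255 30 0 -20 0 0 0; 255 20 0 -50 0 0 0; 255 0 0 0 0 0 0"

```text
time: 10.02
eef_pos: [0.3286, 0.3299, 0.1522]
ee_rot: [179.7, 0.3, 161.8]
wrist_force: [0.9, -0.0, -0.4]
grip_width: -0.0001
grasp_force: 0.0
```

```bash
python3 lid.py; python3 - <<'E'
from h import *
p=np.load("case.npy");a,d=bot.snapshot("scene");cv2.imwrite("pics/s3.png",cv2.resize(a[80:260,160:340,::-1],(600,600)))
W=cloud("scene",d).reshape(-1,3);c,k=np.cos(p[2]),np.sin(p[2]);D=W[:,:2]-p[:2];q=np.c_[D[:,0]*c+D[:,1]*k,-D[:,0]*k+D[:,1]*c,W[:,2]]
hsv=cv2.cvtColor(a,cv2.COLOR_RGB2HSV).reshape(-1,3)
m=(abs(q[:,1])<.03)&(q[:,0]<-.08)&(q[:,0]>-.16)&(q[:,2]>.04)&(q[:,2]<.105)&(hsv[:,1]>130)
print("flap px",m.sum(),np.percentile(q[m],[5,95],axis=0).round(3) if m.any() else "")
E
```

```text
end-profile ang max/min 0.17256834457950004 0.043082831379967615 theta~max-.133, n 53 zmax 0.11365761113614405
flap px 66 [[-0.11  -0.025  0.063]
 [-0.104  0.024  0.099]]
```

View pics/s3.png

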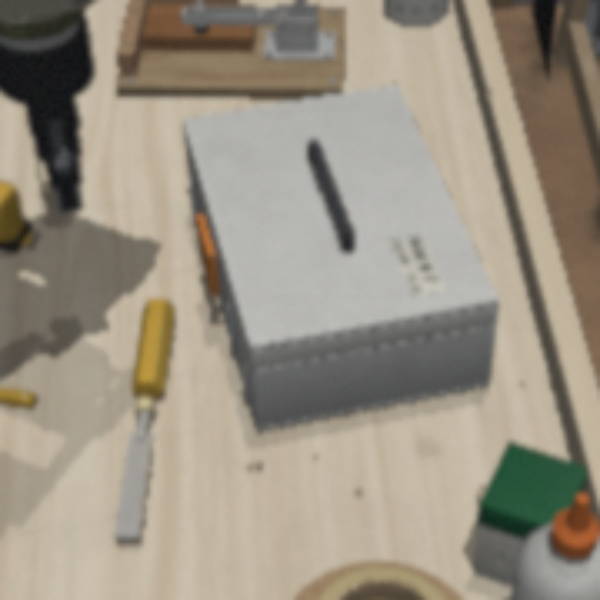

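The flap lies flat on the front at (208,255), with its outer face at x of about -108 mm. The lid is shut, the case has not moved, and the arm is clear.

```bash
python3 -c "
from station import bot
print(bot.job_done())"
```

```text
the job is handed in; nothing more can be done
None
```

The job is handed in with the lid pushed fully shut and then the latch flap pushed flat against the front; the last picture shows the case and the things round it where they were, and no verdict came back.

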